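# Snap the test coupler onto the sloped jack and hold it home

### The arm

A 6-joint arm with a two-finger parallel gripper is mounted at the origin on the work surface. World frame = base frame: x ahead of the robot, y to its left, z up, the work surface at z = 0. Lengths are in m, angles in rad, forces in N, time in s.
With the tool pointing down it reaches from about 0.4 to 0.925 m from the base axis. Payload 12.5 kg.
Tool frame: the origin (TCP) lies at the very end of the fingers, on their centre line; the grasp point (between the pads) lies 19 mm behind it; z points along the fingers, x is the direction in which the jaws open and shut, and the axes are right-handed (so a half turn about z gives the same grasp; the last joint's range is limited). The gripper opens to 95 mm and grips with 3 to 60 N. Pads are 20 mm wide; open, the fingers measure 119 mm over their backs; the gripper's body (75 mm by 180 mm) begins 59 mm behind the grasp point.
Start: joints at [1.042, 0.491, 1.559, -0, 1.092, -0.106], TCP at [0.256, 0.57, 0.215] pointing down, gripper open.
Joint ranges: [-3.1, 3.1], [-0.84, 2.19], [0.05, 2.79], [-1.13, 4.28], [0.06, 2.93], [-2.69, 2.69]. Speed limits (rad/s): [2.22, 2.22, 2.79, 3.14, 3.14, 3.14].

### API

Orientations are given as a rotation vector (axis times angle).
In Python, from bench import reach, move_linear, move_j, let_go, close_gripper, hold, ik, read_camera, camera_params, MotionError, job_done, current_t, current_joint_positions, current_qd, current_effort, current_position, current_tcp_rot, current_wrist_force, current_moment, current_opening gives the robot as it stands. Calls block until the motion is done:
- reach(position, orientation): joint-space move of the TCP to a pose.
- move_linear(position, frame=None, v=0.15): straight line of the TCP; frame=None keeps the orientation; v is the mean speed in m/s.
- move_j(angles): joint-space move.
- let_go() and close_gripper(f_grip=None): open the fingers fully, or close them until they stop; f_grip is the grip in N (None keeps the last).
- hold(seconds).
- ik(position, orientation): joint angles nearest the present ones, or None.
- read_camera(name): name is "side" or "top"; returns (picture, depth): 400x640x3 uint8, blue, green, red; 400x640 float32, m along the optical axis (not along the pixel's ray), 0 where there is no reading.
- camera_params(name): a dict with "fovy" (degrees; the focal length in pixels is half the picture's height over the tangent of half this angle, whatever the lens; pixels are square), "cx", "cy" (the principal point, pixels), "dist" ([k1, k2, p1, p2, k3] as OpenCV has them; the pictures are not rectified), "T" (4x4, takes a point from camera to world coordinates). Camera axes: x right, y down, z forward; pixel columns grow to the right and rows downward; lengths in m; the calibration is good to about 2 mm. A picture is of the moment at which its call begins. camera_params takes no time and is no camera call.
A pose or a line that the arm cannot do raises MotionError and nothing moves.
- job_done(): hands the job in, once; it reports no verdict.
Readings, each from a call of its own:
- current_t(): time.
- current_joint_positions(): joint angles.
- current_qd(): joint speeds.
- current_effort(): joint torques, N m.
- current_position(): TCP position.
- current_tcp_rot(): TCP orientation.
- current_wrist_force(): force on the tool from outside, world axes, zero at the start.
- current_moment(): the same for the moment, N m.
- current_opening(): opening from 0.0 (shut) to 1.0 (fully open).
Only numpy, scipy, OpenCV 4.12 (cv2) and the standard library are available. Lean on these libraries where they do the work, as an engineer would, in place of code of your own. Each camera call takes 0.05 s, during which the arm holds its last target.

### The job

Pick up the push-on test coupler that stands on the bench (round body with a socket underneath, square grip on top) and press it squarely onto the big jack on the sloped module until it snaps over the jack's catches, then push it on against its spring until its rim sits fully home on the jack's flange. Finish while still gripping it and holding it pressed home: if let go, the spring lifts it again. Leave the other things on the bench where they are.

Things in the scene. Friction and masses are not known exactly. Their poses are not given: they have to be found in the camera images.
- coupler: Loose coupler, 150 g, standing socket down. Origin: centre of the rim (underside); z up its axis. Round aluminium body, diameter 40 mm, z = 0 to 34; above it a black square grip 24 x 24 mm, flats across its x and y, z = 34 to 68; the body's top is a flat shoulder round the grip. Socket below: mouth 23 mm wide (lip 4 mm high), then 28 mm up to the roof at z = 29. Any turn about its axis fits.
- coupler_grip (a point): Centre of the coupler's square grip, 51 mm above its rim on its axis. Grip across two opposite flats, fingertips just above the shoulder (which can take the push).
- jack_module: The fixed black wedge-shaped module with the jack, one of three side by side (the others have a dial knob or small toggles); place and turn vary. Origin: centre of its underside; low front (35 mm high) to its -x, roughly facing the robot, back 105 mm high; 150 mm (x) by 110 mm (y).
- jack: Steel jack at the middle of the module's panel. Origin: centre of its foot, 70 mm above the bench; z out along its axis, 25 degrees from vertical, leaning to the module's front; y level. Flange diameter 42 mm, z = 0 to 4; post diameter 20 mm to z = 24, then a cone to 12 mm at z = 31. Fully home = coupler's rim on the flange: its origin at z = 4 here, axes in line.
- jack_catches (a point): Point on the jack's axis at z = 13.5 of jack, level with the tips of four sprung wedge catches that stand 3 mm out of the post. Greased, they resist the coupler's lip with about 6 N, from z = 17 of its origin, and snap out behind it when the origin passes about z = 10. Let go after that, it springs back to about z = 8.7 and stays caught.
- contact_pin (a joint): Brass spring pin 8 mm thick, 9 mm out of the jack's post (tip at z = 40 of jack). 0 = out, grows in m as the socket's roof presses it in, up to 0.008; pushes back with 2 N plus 1 N per mm. About 0.0024 with the coupler caught but let go, about 0.007 with it fully home.
- dust_cap: Bystander: solid aluminium cap, 38 mm in diameter, 40 mm high, with a narrower round top; no square grip. Origin: centre of its underside.
- parts_jar: Bystander: small round jar with a black lid, 44 mm in diameter, 55 mm high. Origin: centre of its underside.
- screwdriver: Bystander: screwdriver 190 mm long lying on the bench on the left. Origin: under its middle.
- multimeter: Bystander: dark hand multimeter, 185 x 88 mm, 40 mm thick (50 with its dial), lying face up on the bench on the right. Origin: centre of its underside.
There are look-alikes about, which are no part of the job. Leave any purple or red look-alike of the coupler alone.

How it is judged:
On the way, in this order (a step that is already met when the one before it is completed fails the run):
1. the coupler is picked up off the bench in the fingers (height (world z) of coupler above 0.04 m and contact force between the fingers and coupler above 1 N), for 0.2 s.
2. the coupler has snapped over the jack's catches (rim within 5 mm of the flange), square to within 0.1 rad, held in the fingers (z of coupler in the frame of jack below 0.009 m and x of coupler in the frame of jack between -0.003 and 0.003 m and y of coupler in the frame of jack between -0.003 and 0.003 m and angle between the z axis of coupler and the z axis of jack, either way round below 0.1 rad and contact force between the fingers and coupler above 2 N), for 0.1 s.
At the end, for the whole second after the job is handed in: Rim within 2 mm of the flange, within 3 mm of the jack's axis each way and square within 0.07 rad; spring pin in by more than 5 mm; coupler pressing on the jack with over 4 N, still gripped (over 2 N) and at rest (z of coupler in the frame of jack below 0.006 m and x of coupler in the frame of jack between -0.003 and 0.003 m and y of coupler in the frame of jack between -0.003 and 0.003 m and angle between the z axis of coupler and the z axis of jack, either way round below 0.07 rad and value of joint contact_pin above 0.005 m and contact force between coupler and jack above 4 N and contact force between the fingers and coupler above 2 N and linear speed of coupler below 0.01 m/s); the arm keeps its last pose, push and grip.
It fails at once if the dust cap is moved more than 30 mm (distance of dust_cap from where it was at the start of the episode above 0.03 m).
It fails at once if the parts jar is moved more than 30 mm (distance of parts_jar from where it was at the start of the episode above 0.03 m).
It fails at once if the screwdriver is moved more than 30 mm (distance of screwdriver from where it was at the start of the episode above 0.03 m).
It fails at once if the multimeter is moved more than 30 mm (distance of multimeter from where it was at the start of the episode above 0.03 m).
It also fails if it takes over 42 s, if anything falls off the work surface, if the arm or the gripper's body presses on something with over 40 N, if the wrist force passes 120 N, or if a joint passes its speed limit or range.

## Working session

There is one attempt and no reset: what is moved stays moved. The work goes in short steps, each a Python script; the robot and the scene stay as the last script left them, time stands still between calls to the robot, and variables do not carry over. Pictures are saved under pics/ and viewed, and the job is handed in when it is done.

```bash
ls; mkdir -p pics; python3 - <<'E'
from bench import *
import cv2,numpy as np
for n in("side","top"):
    im,d=read_camera(n); cv2.imwrite(f"pics/{n}0.png",im); np.save(f"{n}0.npy",d)
    p=camera_params(n); print(n,p['fovy'],p['cx'],p['cy'],p['dist']); print(np.round(p['T'],3)); print((d>0).mean())
print(current_t(),current_wrist_force())
E
```

```text
pics
side 46.87589602346672 322.6862901699379 199.30201308451635 [-0.07489541  0.          0.          0.          0.        ]
[[-0.995 -0.071  0.067  0.432]
 [-0.096  0.627 -0.773  0.776]
 [ 0.013 -0.776 -0.63   0.724]
 [ 0.     0.     0.     1.   ]]
0.9959609375
top 45.29782425083453 326.0467304475978 205.4411056207894 [-0.1428021  0.         0.         0.         0.       ]
[[ 2.000e-03 -9.960e-01  8.600e-02  3.800e-01]
 [-1.000e+00 -3.000e-03 -9.000e-03  1.000e-03]
 [ 9.000e-03 -8.600e-02 -9.960e-01  1.212e+00]
 [ 0.000e+00  0.000e+00  0.000e+00  1.000e+00]]
0.9959765625
0.1 [-0.73404854 -0.33815817 -0.28688826]
```

View pics/side0.png

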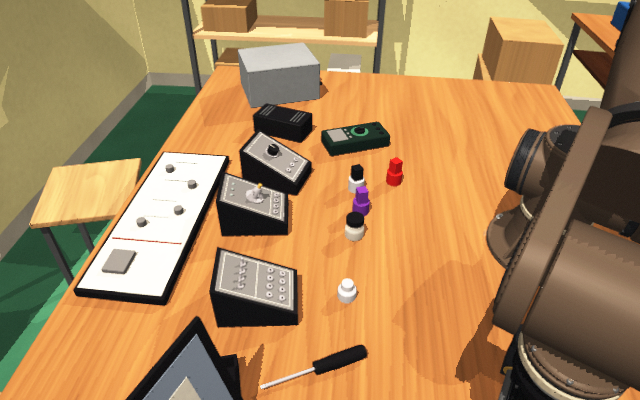

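View pics/top0.png

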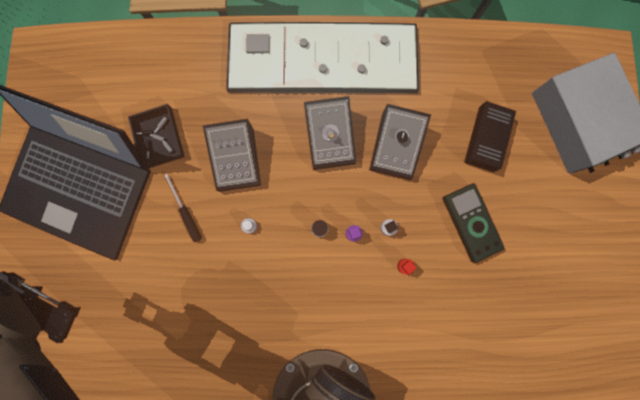

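Candidates in the top view:
- (391,228): aluminium body with a black square grip
- (355,233): purple look-alike
- (407,267): red look-alike
- (320,228): jar with a round black lid
- (249,226): dust cap, round top

By the description I choose (391,228), which is (357,178) in the side view. The jack is on the middle module at top (332,133), side (258,193). Next I check both in close crops.

```bash
cat > h.py <<'E'
import cv2,numpy as np
from bench import *
def K(n):
    p=camera_params(n); f=200/np.tan(np.radians(p['fovy']/2))
    return np.array([[f,0,p['cx']],[0,f,p['cy']],[0,0,1]]),np.array(p['dist'],float),np.array(p['T'])
def rays(n,uv):
    k,d,T=K(n); q=cv2.undistortPoints(np.array(uv,float).reshape(-1,1,2),k,d).reshape(-1,2)
    return T[:3,3],(np.c_[q,np.ones(len(q))])@T[:3,:3].T
def plane(n,uv,z):
    o,r=rays(n,uv); return o+r*((z-o[2])/r[:,2])[:,None]
def cloud(n,d):
    k,di,T=K(n); v,u=np.mgrid[:400,:640]; o,r=rays(n,np.c_[u.ravel(),v.ravel()])
    return (o+r*d.reshape(-1,1)).reshape(400,640,3)
def proj(n,P):
    k,di,T=K(n); R=T[:3,:3].T; return cv2.projectPoints(np.array(P,float).reshape(-1,1,3),cv2.Rodrigues(R)[0],-R@T[:3,3],k,di)[0].reshape(-1,2)
E
python3 - <<'E'
from h import *
s=cv2.imread('pics/side0.png');t=cv2.imread('pics/top0.png')
c=lambda im,u,v,w,h,k:cv2.resize(im[v-h:v+h,u-w:u+w],None,fx=k,fy=k,interpolation=cv2.INTER_CUBIC)
a=np.hstack([c(t,391,228,24,24,8),c(s,357,178,24,24,8)])
b=np.hstack([c(t,331,133,40,40,384/80),c(s,255,195,40,40,384/80)])
cv2.imwrite('pics/crop0.png',np.vstack([a,cv2.resize(b,(768,384))])[:, :])
im=np.hstack([a,b]);print(im.shape)
cv2.imwrite('pics/crop0.png',cv2.resize(np.vstack([a,b]),(576,576)))
for n in('top','side'):
    P=cloud(n,np.load(n+'0.npy')); np.save(n+'P.npy',P)
    for (u,v) in ([(391,228),(391,300),(331,133)] if n=='top' else [(357,172),(330,300),(258,190)]): print(n,u,v,P[v,u].round(4))
E
```

```text
(384, 1536, 3)
top 391 228 [ 0.4254 -0.1649  0.0669]
top 391 300 [ 0.2459 -0.1745 -0.0049]
top 331 133 [ 0.6496 -0.0202  0.0955]
side 357 172 [ 0.4278 -0.1561  0.0594]
side 330 300 [ 4.635e-01  1.984e-01 -1.000e-04]
side 258 190 [ 0.6435 -0.0123  0.0956]
```

View pics/crop0.png

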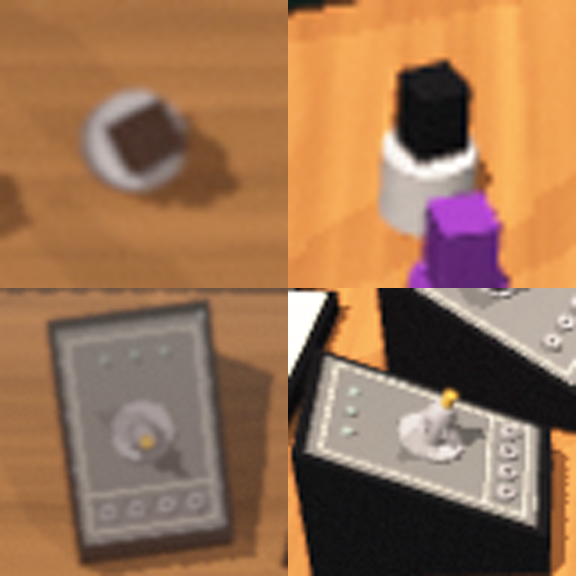

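The crops confirm both: a square black grip on a round pale body at top (391,228), and the jack with its brass pin on the middle module at (331,133). Now I'll measure them.

```bash
python3 - <<'E'
from h import *
s=cv2.imread('pics/side0.png');t=cv2.imread('pics/top0.png')
tP=np.load('topP.npy');sP=np.load('sideP.npy')
# coupler: grip dark mask
def comp(im,u,v,w,lo):
    k=6; a=cv2.resize(im[v-w:v+w,u-w:u+w],None,fx=k,fy=k,interpolation=cv2.INTER_CUBIC)
    m=(a.max(2)<lo).astype(np.uint8); n,l,st,c=cv2.connectedComponentsWithStats(m)
    i=1+np.argmax(st[1:,4]); cs,_=cv2.findContours((l==i).astype(np.uint8),cv2.RETR_EXTERNAL,cv2.CHAIN_APPROX_NONE)
    q=max(cs,key=len).reshape(-1,2); return (q+.5)/k-.5+[u-w,v-w]
for lo in(75,90,105):
    q=comp(t,391,228,14,lo).astype(np.float32)
    W=plane('top',q,0.068)[:,:2].astype(np.float32); print('grip top',lo,cv2.minAreaRect(W*1000))
# body: clouds
for n,P in(('top',tP),('side',sP)):
    for z0,z1 in((.015,.030),(.031,.037),(.06,.075)):
        m=(np.hypot(P[...,0]-.425,P[...,1]+.163)<.035)&(P[...,2]>z0)&(P[...,2]<z1)
        if m.sum(): print(n,z0,m.sum(),P[m].mean(0).round(4),P[m].min(0).round(4),P[m].max(0).round(4))
# side: grip top face mask corners later. Bench level
for n,P in(('top',tP),('side',sP)):
    m=(abs(P[...,0]-.45)<.02)&(abs(P[...,1]-.1)<.03); print(n,'bench',P[m][:,2].mean(),P[m][:,2].std())
# panel plane
for n,P in(('top',tP),('side',sP)):
    c=np.array([.655,-.015]); r=np.hypot(P[...,0]-c[0],P[...,1]-c[1])
    m=(r<.06)&(P[...,2]>.03)&(P[...,2]<.11)
    X=P[m]; 
    rng=np.random.default_rng(0);best=0
    for _ in range(500):
        a=X[rng.choice(len(X),3,0)];nn=np.cross(a[1]-a[0],a[2]-a[0]);L=np.linalg.norm(nn)
        if L<1e-5: continue
        nn/=L; nn*=np.sign(nn[2]); 
        if nn[2]<.8: continue
        i=abs((X-a[0])@nn)<.0025
        if i.sum()>best: best=i.sum();I=i
    Y=X[I]; mu=Y.mean(0); nn=np.linalg.svd(Y-mu)[2][2]; nn*=np.sign(nn[2])
    print(n,'panel n',nn.round(4),'tilt',np.degrees(np.arccos(nn[2])),'yaw(+x mod)',np.degrees(np.arctan2(-nn[1],-nn[0])),'z at c',(mu[2]-(nn[:2]@(c-mu[:2]))/nn[2]),len(Y),np.std((Y-mu)@nn))
E
```

```text
grip top 75 ((428.95892333984375, -164.33096313476562), (17.626686096191406, 21.157331466674805), 28.363136291503906)
grip top 90 ((428.9283447265625, -165.19102478027344), (20.91221046447754, 24.92938804626465), 28.79402732849121)
grip top 105 ((428.9924011230469, -165.87693786621094), (22.902578353881836, 27.46518325805664), 27.641597747802734)
top 0.015 23 [ 0.4247 -0.1545  0.0268] [ 0.4096 -0.1853  0.0154] [ 0.4418 -0.1458  0.03  ]
top 0.031 63 [ 0.4286 -0.1618  0.0333] [ 0.4118 -0.1847  0.031 ] [ 0.4491 -0.1451  0.0368]
top 0.06 103 [ 0.4294 -0.1649  0.0667] [ 0.4157 -0.1793  0.0606] [ 0.4447 -0.1505  0.0734]
side 0.015 65 [ 0.4313 -0.1518  0.0235] [ 0.4102 -0.1672  0.0153] [ 0.449  -0.1445  0.0298]
side 0.031 56 [ 0.4286 -0.1571  0.0338] [ 0.4112 -0.1743  0.0314] [ 0.4469 -0.1456  0.0369]
side 0.06 81 [ 0.4292 -0.1627  0.0659] [ 0.4136 -0.183   0.06  ] [ 0.4437 -0.1491  0.0703]
top bench -0.0008418001981192929 0.0024542513978387465
side bench -0.0010867045348692706 0.0012778076906139982
top panel n [-0.4116 -0.058   0.9095] tilt 24.560559542188013 yaw(+x mod) 8.025575174558357 z at c 0.06917236838472983 1298 0.0013313062338289616
side panel n [-0.4191 -0.0502  0.9066] tilt 24.966243744322654 yaw(+x mod) 6.828252258772073 z at c 0.0693893598880346 1198 0.001159715427005024
```

```bash
python3 - <<'E'
from h import *
from scipy.optimize import least_squares
s=cv2.imread('pics/side0.png');t=cv2.imread('pics/top0.png')
def up(im,u,v,w,k=6): return cv2.resize(im[v-w:v+w,u-w:u+w],None,fx=k,fy=k,interpolation=cv2.INTER_CUBIC)
back=lambda q,u,v,w,k=6:(np.asarray(q)+.5)/k-.5+[u-w,v-w]
pts={}
for n,im,(u,v) in(('top',t,(333,133)),('side',s,(258,190))):
    a=up(im,u,v,16); h=cv2.cvtColor(a,cv2.COLOR_BGR2HSV); m=((h[...,0]>15)&(h[...,0]<35)&(h[...,1]>90)&(h[...,2]>100)).astype(np.uint8)
    nn,l,st,c=cv2.connectedComponentsWithStats(m); i=1+np.argmax(st[1:,4]); pts[n]=back(c[i],u,v,16); print(n,pts[n],st[i])
o1,r1=rays('top',[pts['top']]);o2,r2=rays('side',[pts['side']])
A=np.c_[r1[0],-r2[0]]; x=np.linalg.lstsq(A,o2-o1,rcond=None)[0]; p1=o1+r1[0]*x[0];p2=o2+r2[0]*x[1]
print('pin',p1,p2,'gap',np.linalg.norm(p1-p2))
# yaw from the module outline (top)
m=(t[100:172,300:360].max(2)<0)
tP=np.load('topP.npy')
P=tP; sel=((P[...,2]>.028)&(np.hypot(P[...,0]-.655,P[...,1]+.015)<.1)&(P[...,1]>-.078)&(P[...,1]<.06)).astype(np.uint8)
nn,l,st,c=cv2.connectedComponentsWithStats(sel); i=l[133,325]; print(st[i])
ys,xs=np.where(l==i)
W=P[l==i][:,:2]
print('rect',cv2.minAreaRect((W*1000).astype(np.float32)))
v=np.zeros((400,640,3),np.uint8);v[l==i]=t[l==i];cv2.imwrite('pics/mod.png',cv2.resize(v[90:190,280:440],None,fx=4,fy=4))
for yaw in(6,7,8):
    y=np.radians(yaw);ax=np.array([-np.sin(np.radians(25))*np.cos(y),-np.sin(np.radians(25))*np.sin(y),np.cos(np.radians(25))])
    print(yaw,'foot',((p1+p2)/2-ax*.0355).round(4))
E
```

```text
top [331.38416899 135.4946611 ] [ 79 103  22  22 359]
side [259.29871448 185.092129  ] [ 93  53  30  34 739]
pin [ 0.64184982 -0.02094885  0.10278512] [ 0.64179686 -0.02095315  0.10277272] gap 5.4569799616851715e-05
[ 304   96   50   73 2941]
rect ((657.63232421875, -18.42236328125), (150.826171875, 108.1799545288086), 8.186470031738281)
6 foot [ 0.6567 -0.0194  0.0706]
7 foot [ 0.6567 -0.0191  0.0706]
8 foot [ 0.6567 -0.0189  0.0706]
```

View pics/mod.png

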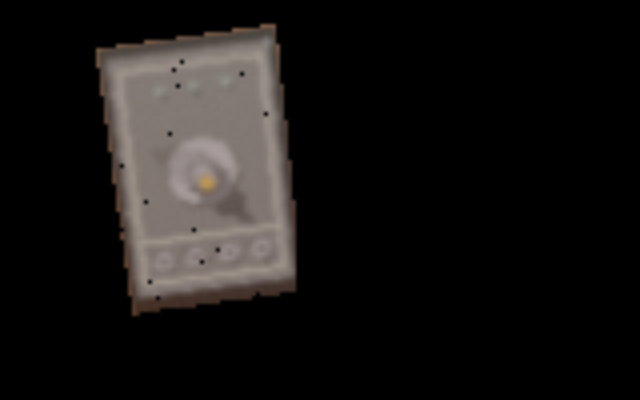

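Both views agree:
- The pin rays pass within 0.05 mm of each other.
- The jack foot comes out at z=0.0706 (expected 0.070).
- The panel tilts 24.6–25.0° (expected 25°).
- The module measures 151×108 mm with yaw ≈ 7.8°.

The coupler's grip top is at z≈0.067 and its yaw is 28°. I'll take the jaw axis at 28°, which keeps the fingers clear of the purple and red look-alikes.

```bash
cat >> h.py <<'E'
def rv(x,z):
    x=np.array(x,float);z=np.array(z,float);z/=np.linalg.norm(z);x-=z*(x@z);x/=np.linalg.norm(x)
    return cv2.Rodrigues(np.c_[x,np.cross(z,x),z])[0].ravel()
def jf(yaw=7.8,foot=(.6567,-.0189,.070)):
    y=np.radians(yaw);t=np.radians(25)
    R=np.array([[np.cos(y),-np.sin(y),0],[np.sin(y),np.cos(y),0],[0,0,1]])@np.array([[np.cos(t),0,-np.sin(t)],[0,1,0],[np.sin(t),0,np.cos(t)]])
    return R,np.array(foot)
E
python3 - <<'E'
from h import *
y=np.radians(28)
R,f=jf()
for s in(1,-1):
    o=rv([s*np.cos(y),s*np.sin(y),0],[0,0,-1])
    print(s,ik([.429,-.1645,.15],o),ik([.429,-.1645,.036],o))
    for d in(.04,.11):print('  jack',ik(f+R[:,2]*d,rv(s*R[:,1],-R[:,2])),ik(f+R[:,2]*d,rv(s*R[:,0],-R[:,2])))
E
```

```text
1 [-5.10084521e-01  3.49500070e-01  2.02639060e+00 -4.44089210e-16
  7.65701985e-01 -9.98776712e-01] [-5.10084521e-01  5.56534457e-01  2.12276265e+00 -8.88178420e-16
  4.62295547e-01 -9.98776712e-01]
  jack [-0.19508763  0.53763113  1.93015672  0.49729773  0.29223494 -2.35227737] [-0.19508763  0.53763113  1.93015672  0.49729773  0.29223494 -0.78148104]
  jack [-0.21453408  0.40662008  1.94370919  0.37800142  0.40430055 -2.24095807] [-0.21453408  0.40662008  1.94370919  0.37800142  0.40430055 -0.67016175]
-1 [-5.10084521e-01  3.49500070e-01  2.02639060e+00 -4.44089210e-16
  7.65701985e-01  2.14281594e+00] [-5.10084521e-01  5.56534457e-01  2.12276265e+00 -8.88178420e-16
  4.62295547e-01  2.14281594e+00]
  jack [-0.19508763  0.53763113  1.93015672  0.49729773  0.29223494  0.78931529] [-0.19508763  0.53763113  1.93015672  0.49729773  0.29223494  2.36011161]
  jack [-0.21453408  0.40662008  1.94370919  0.37800142  0.40430055  0.90063458] [-0.21453408  0.40662008  1.94370919  0.37800142  0.40430055  2.47143091]
```

```bash
python3 - <<'E'
from h import *
y=np.radians(28); o=rv([np.cos(y),np.sin(y),0],[0,0,-1])
q=np.array(current_joint_positions())
reach([.22,.42,.25],current_tcp_rot()); print(current_t())
reach([.429,-.1645,.16],o); print(current_t())
im,d=read_camera('top');cv2.imwrite('pics/top1.png',im); im,d=read_camera('side');cv2.imwrite('pics/side1.png',im)
print(current_position(),current_wrist_force())
E
```

```text
0.775
3.0167
[ 0.4292475  -0.16394363  0.16010214] [-0.29901965 -0.41690467  0.59464245]
```

```bash
python3 - <<'E'
import cv2,numpy as np
a=cv2.imread('pics/top1.png')[150:300,300:480];b=cv2.imread('pics/side1.png')[80:230,280:460]
cv2.imwrite('pics/c1.png',cv2.resize(np.hstack([a,b]),(792,330),interpolation=cv2.INTER_CUBIC))
E
```

```text
(no output)
```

View pics/c1.png

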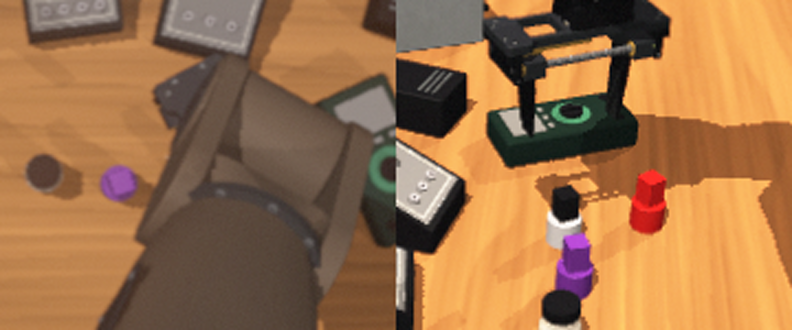

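The side view shows the open jaws straddling the coupler, which is at crop (565,215), with clearance to the red and purple ones. Descending and gripping.

```bash
python3 - <<'E'
from h import *
move_linear([.429,-.1645,.0375],v=.1); print(current_t(),current_position(),current_wrist_force())
close_gripper(45); print(current_t(),current_opening(),current_opening()*95,current_position(),current_wrist_force())
move_linear([.429,-.1645,.16],v=.12); hold(.1); print(current_t(),current_opening(),current_wrist_force(),current_moment())
im,d=read_camera('side');cv2.imwrite('pics/side2.png',im);np.save('side2.npy',d)
cv2.imwrite('pics/c2.png',cv2.resize(im[60:240,270:470],None,fx=4,fy=4*5/6,interpolation=cv2.INTER_CUBIC))
E
```

```text
4.4917 [ 0.42921    -0.16462753  0.03793113] [-0.62689941  0.82112879  1.22954033]
5.6083 0.24882667159231547 23.63853380126997 [ 0.42889558 -0.16446748  0.03744929] [-0.44018212  0.92233747 -1.79055888]
6.8833 0.2487142039293875 [ 0.33614918 -0.71912403 -2.2710624 ] [-0.03635972  0.0197466  -0.03018102]
```

View pics/c2.png

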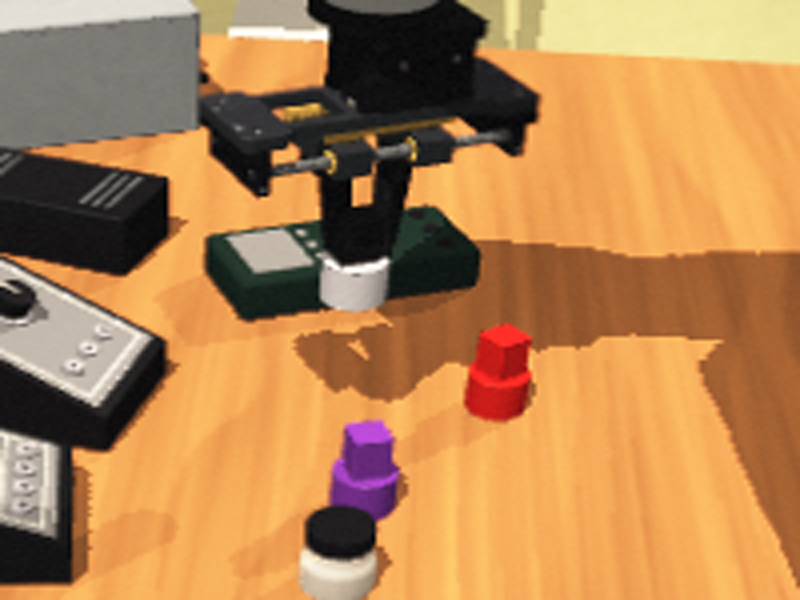

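The coupler is held upright and the opening is 23.6 mm (flats 24). Next I move over the jack along its axis and check alignment.

```bash
python3 - <<'E'
from h import *
R,f=jf(); o=rv(-R[:,1],-R[:,2])
reach(f+R[:,2]*(.060+.0375),o); hold(.2); print(current_t())
for n in('side','top'):
    im,d=read_camera(n);cv2.imwrite(f'pics/{n}3.png',im);np.save(n+'3.npy',d)
p=current_position();T=cv2.Rodrigues(np.array(current_tcp_rot()))[0]
print(current_t(),R.T@(p-f),np.degrees(np.arccos(-T[:,2]@R[:,2])),current_opening(),current_wrist_force())
np.save('tcp3.npy',np.r_[p,current_tcp_rot()])
a=cv2.imread('pics/side3.png')
k=6;b=cv2.resize(a[130:230,200:320],None,fx=k,fy=k,interpolation=cv2.INTER_CUBIC)
for z in np.arange(0,.07,.01):
    u=proj('side',f+R[:,2]*z)[0]; c=((u-[200,130]+.5)*k-.5).round().astype(int); cv2.circle(b,tuple(int(i) for i in c),2,(0,255,0),-1)
cv2.imwrite('pics/c3.png',b)
E
```

```text
8.7833
8.8833 [-5.42946507e-05 -1.54260916e-04  9.75593300e-02] 0.006311601357556838 0.24938879682975595 [-0.84517759 -0.46108707 -2.0679637 ]
```

View pics/c3.png

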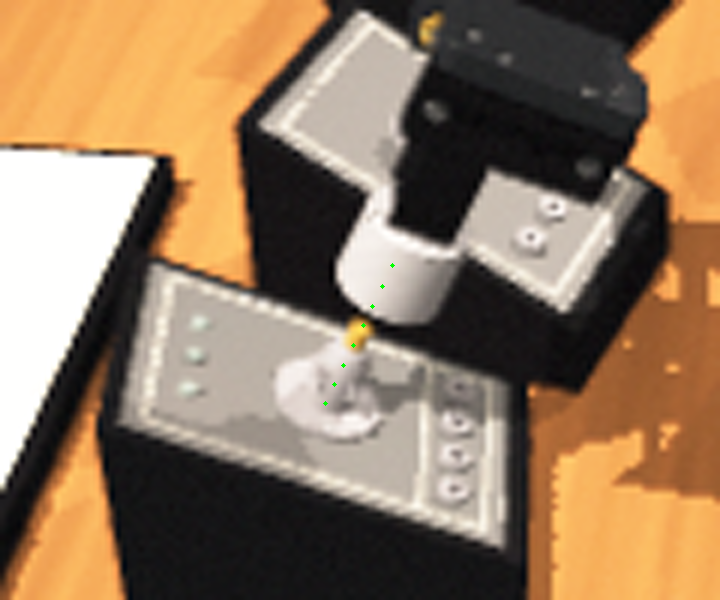

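View pics/top3.png

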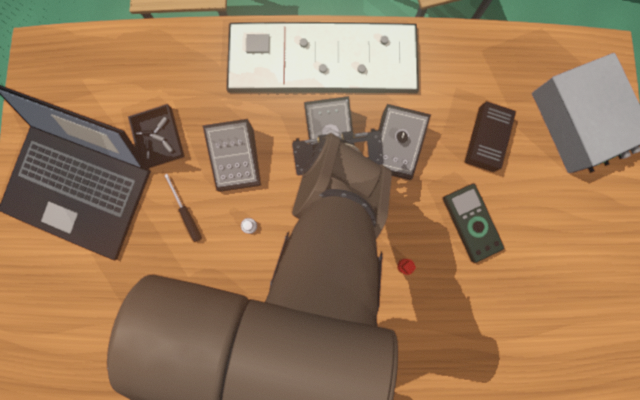

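```bash
python3 - <<'E'
from h import *
R,f=jf(); g=cv2.cvtColor(cv2.imread('pics/side3.png'),cv2.COLOR_BGR2GRAY)
im=cv2.imread('pics/side3.png')
# predicted silhouette edges: cylinder r=20 about the ideal axis
a=np.linspace(0,2*np.pi,200)
for z in(.068,.074,.080,.086):
    C=f+R[:,2]*z; ring=C+.02*(np.cos(a)[:,None]*R[:,0]+np.sin(a)[:,None]*R[:,1])
    c=proj('side',C)[0]; t=proj('side',C+R[:,2]*.005)[0]-c; t/=np.linalg.norm(t); n=np.array([-t[1],t[0]])
    e=(proj('side',ring)-c)@n
    s=np.arange(-16,16,.25); L=c+s[:,None]*n
    v=cv2.remap(g,L[:,0].astype(np.float32).reshape(1,-1),L[:,1].astype(np.float32).reshape(1,-1),cv2.INTER_CUBIC).ravel()
    b=s[v>115]; mid=b[abs(b)<13]
    px=np.linalg.norm(proj('side',C+R[:,0]*.01)[0]-c)/10
    print(z,'pred',e.min().round(2),e.max().round(2),'px/mm',px.round(3),v[::4])
    
E
```

```text
0.068 pred -9.25 9.21 px/mm 0.456 [ 21  20  18  20  21  21  16  64 204 243 239 238 238 236 233 227 220 210
 201 189 177 164 145 128 115 112  73  25  19  22  23  22]
0.074 pred -9.28 9.24 px/mm 0.458 [ 23  21  23  22  22  21  14  65 202 242 242 243 241 236 233 227 222 214
 203 193 179 165 150 133 113 112  73  27  18  18  20  18]
0.08 pred -9.32 9.28 px/mm 0.459 [ 22  23  20  22  22  23  15  62 201 242 242 242 246 249 251 248 243 245
 234 223 220 173 146 141 122 116  77  27  20  22  22  23]
0.086 pred -9.35 9.31 px/mm 0.461 [ 19  22  19  21  23  19  15  56 201 230 237 231 143  76  94 112 122 126
 144 136 149 184 184 214 244 166  91  38  35  30  29  46]
```

```bash
python3 - <<'E'
from h import *
R,f=jf(); im=cv2.imread('pics/side3.png')
h=cv2.cvtColor(im,cv2.COLOR_BGR2HSV)
c=proj('side',f+R[:,2]*.074)[0];t=proj('side',f+R[:,2]*.079)[0]-c;t/=np.linalg.norm(t);n=np.array([-t[1],t[0]])
print('n',n,'x->',(proj('side',f+R[:,0]*.01)[0]-proj('side',f)[0])@n,'y->',(proj('side',f+R[:,1]*.01)[0]-proj('side',f)[0])@n)
g=im.astype(np.float32)
for z in(.033,.035,.037,.039,.028,.024,.020,.002):
    C=proj('side',f+R[:,2]*z)[0]; s=np.arange(-12,12,.5); L=(C+s[:,None]*n).astype(np.float32)
    v=cv2.remap(g,L[:,0].reshape(1,-1),L[:,1].reshape(1,-1),cv2.INTER_CUBIC)[0]
    print(z,[tuple(int(i) for i in q[[0,2]]) for q in v[8:41]])
E
```

```text
n [0.89722352 0.44157667] x-> -4.363363807899456 y-> 0.9267584746172438
0.033 [(132, 150), (138, 158), (155, 179), (165, 189), (167, 191), (164, 187), (166, 192), (178, 206), (191, 216), (197, 220), (194, 220), (194, 231), (172, 243), (137, 248), (102, 247), (81, 244), (71, 231), (52, 198), (45, 163), (91, 164), (163, 206), (213, 238), (207, 231), (190, 215), (189, 216), (197, 224), (201, 225), (191, 213), (182, 206), (182, 208), (183, 210), (175, 201), (172, 196)]
0.035 [(62, 70), (74, 84), (86, 100), (90, 105), (93, 107), (93, 107), (103, 120), (105, 125), (119, 139), (127, 147), (135, 149), (136, 168), (128, 210), (117, 239), (99, 248), (89, 247), (75, 237), (60, 215), (59, 179), (97, 169), (153, 187), (187, 209), (195, 221), (199, 226), (201, 230), (207, 236), (218, 243), (222, 243), (220, 244), (211, 239), (198, 227), (186, 216), (197, 223)]
0.037 [(29, 33), (31, 35), (33, 37), (40, 45), (44, 50), (43, 49), (39, 46), (44, 51), (58, 66), (63, 66), (66, 69), (71, 115), (82, 187), (88, 243), (92, 254), (91, 256), (89, 257), (83, 242), (78, 218), (86, 188), (97, 151), (111, 140), (1
[... 1396 characters left out ...]
14, 230), (222, 234), (226, 237), (228, 238), (229, 238), (228, 237), (221, 233), (211, 228), (203, 222), (191, 209), (180, 196), (164, 178), (152, 167), (138, 153), (120, 133), (109, 121), (111, 124), (119, 133), (116, 130), (105, 117), (109, 122), (121, 137), (127, 144), (118, 133), (107, 122)]
0.002 [(233, 244), (235, 246), (235, 245), (234, 244), (231, 241), (222, 235), (209, 225), (201, 220), (203, 223), (209, 228), (210, 229), (207, 225), (196, 214), (187, 206), (183, 202), (182, 202), (175, 195), (163, 181), (151, 167), (135, 151), (124, 140), (109, 123), (102, 113), (111, 124), (135, 150), (167, 184), (193, 210), (210, 224), (212, 227), (208, 226), (203, 222), (207, 223), (218, 233)]
```

```bash
python3 - <<'E'
from h import *
R,f=jf(); im=cv2.imread('pics/side3.png').astype(np.float32)
p=np.load('tcp3.npy')[:3]
O=p-R[:,2]*.0375-R[:,0]*.0017   # rim centre by robot + seen x shift
a=np.linspace(0,2*np.pi,400); ring=O+.02*(np.cos(a)[:,None]*R[:,0]+np.sin(a)[:,None]*R[:,1])
sh=O+R[:,2]*.034+.02*(np.cos(a)[:,None]*R[:,0]+np.sin(a)[:,None]*R[:,1])
c=proj('side',O)[0];t=proj('side',O+R[:,2]*.005)[0]-c;t/=np.linalg.norm(t);n=np.array([-t[1],t[0]])
e=proj('side',ring)-c; print('pred rim low',(e@t).min())
print('y->t',(proj('side',O+R[:,1]*.01)[0]-c)@t,'z->t',(proj('side',O+R[:,2]*.01)[0]-c)@t)
for s0 in(3,5,-4,-6):
    k=np.argmin(abs(e@n-s0)+(e@t>0)*99); 
    s=np.arange(-10,2,.5);L=(c+s0*n+s[:,None]*t).astype(np.float32)
    v=cv2.remap(im,L[:,0].reshape(1,-1),L[:,1].reshape(1,-1),cv2.INTER_CUBIC)[0]
    print(s0,'pred',(e@t)[k].round(2),[(float(q),int(w[0])) for q,w in zip(s,v)])
C=f+R[:,2]*.04; r=.004*(np.cos(a)[:,None]*R[:,0]+np.sin(a)[:,None]*R[:,1]); c=proj('side',C)[0]
print('pin top pred',((proj('side',C+r)-c)@t).max())
s=np.arange(-4,5,.5);L=(c-.2*n+s[:,None]*t).astype(np.float32)
v=cv2.remap(im,L[:,0].reshape(1,-1),L[:,1].reshape(1,-1),cv2.INTER_CUBIC)[0];print([(float(q),int(w[0]),int(w[2])) for q,w in zip(s,v)])
E
```

```text
pred rim low -5.299823035254775
y->t -2.568428347126982 z->t 3.7674186916180705
3 pred -5.01 [(-10.0, 194), (-9.5, 203), (-9.0, 170), (-8.5, 119), (-8.0, 64), (-7.5, 39), (-7.0, 26), (-6.5, 13), (-6.0, 16), (-5.5, 55), (-5.0, 111), (-4.5, 158), (-4.0, 165), (-3.5, 166), (-3.0, 167), (-2.5, 169), (-2.0, 170), (-1.5, 170), (-1.0, 170), (-0.5, 169), (0.0, 171), (0.5, 172), (1.0, 172), (1.5, 172)]
5 pred -4.47 [(-10.0, 196), (-9.5, 222), (-9.0, 204), (-8.5, 158), (-8.0, 97), (-7.5, 56), (-7.0, 28), (-6.5, 20), (-6.0, 20), (-5.5, 15), (-5.0, 28), (-4.5, 70), (-4.0, 112), (-3.5, 138), (-3.0, 135), (-2.5, 137), (-2.0, 139), (-1.5, 141), (-1.0, 139), (-0.5, 139), (0.0, 140), (0.5, 140), (1.0, 140), (1.5, 139)]
-4 pred -4.78 [(-10.0, 186), (-9.5, 141), (-9.0, 89), (-8.5, 52), (-8.0, 27), (-7.5, 24), (-7.0, 22), (-6.5, 18), (-6.0, 20), (-5.5, 40), (-5.0, 98), (-4.5, 176), (-4.0, 216), (-3.5, 232), (-3.0, 232), (-2.5, 230), (-2.0, 230), (-1.5, 230), (-1.0, 229), (-0.5, 228), (0.0, 229), (0.5, 228), (1.0, 228), (1.5, 228)]
-6 pred -4.05 [(-10.0, 152), (-9.5, 108), (-9.0, 60), (-8.5, 36), (-8.0, 22), (-7.5, 17), (-7.0, 17), (-6.5, 19), (-6.0, 21), (-5.5, 21), (-5.0, 27), (-4.5, 73), (-4.0, 148), (-3.5, 222), (-3.0, 239), (-2.5, 237), (-2.0, 235), (-1.5, 233), (-1.0, 232), (-0.5, 232), (0.0, 232), (0.5, 232), (1.0, 233), (1.5, 233)]
pin top pred 1.0528401744016365
[(-4.0, 116, 231), (-3.5, 78, 233), (-3.0, 71, 236), (-2.5, 76, 238), (-2.0, 80, 241), (-1.5, 84, 246), (-1.0, 91, 260), (-0.5, 93, 264), (0.0, 82, 237), (0.5, 60, 185), (1.0, 37, 112), (1.5, 19, 52), (2.0, 54, 64), (2.5, 130, 142), (3.0, 192, 213), (3.5, 213, 233), (4.0, 211, 228), (4.5, 214, 229)]
```

The pin and the coupler are matched to about 0.3 mm in y. The coupler sits about 2.1 mm towards −x of the jack, so I shift by that much and go down in steps, watching the force.

```bash
cat >> h.py <<'E'
def st(R,f):
    p=R.T@(np.array(current_position())-f); F=R.T@np.array(current_wrist_force()); M=R.T@np.array(current_moment())
    print(f't{current_t():.2f} p_mm',(p*1e3).round(2),'F',F.round(1),'M',M.round(2),'op',round(current_opening(),4)); return p,F
E
python3 - <<'E'
from h import *
R,f=jf(); f=f+R[:,0]*.0021; o=rv(-R[:,1],-R[:,2])
move_linear(f+R[:,2]*(.060+.0375),v=.05); F0=st(R,f)[1]
for z in(.045,.036,.030,.024,.020):
    move_linear(f+R[:,2]*(z+.0375),v=.05); print(z,end=' ');p,F=st(R,f)
    if abs(F-F0).max()>15: print('stop');break
im,d=read_camera('side');cv2.imwrite('pics/side4.png',im)
cv2.imwrite('pics/c4.png',cv2.resize(im[130:230,200:320],None,fx=6,fy=6,interpolation=cv2.INTER_CUBIC))
E
```

```text
t9.13 p_mm [ 1.800e-01 -5.000e-02  9.752e+01] F [-0.7 -0.1 -1.7] M [-0.05  0.54 -0.01] op 0.247
0.045 t9.58 p_mm [-2.800e-01  8.000e-02  8.202e+01] F [-0.8  0.1 -1.2] M [-0.07  0.53  0.03] op 0.2476
0.036 t9.92 p_mm [-2.000e-01  5.000e-02  7.316e+01] F [-1.2 -0.5 -2. ] M [0.02 0.61 0.02] op 0.2483
0.03 t10.18 p_mm [-1.700e-01  4.000e-02  6.719e+01] F [-0.3 -0.2 -1.8] M [-0.04  0.55  0.05] op 0.2533
0.024 t10.45 p_mm [-1.900e-01  5.000e-02  6.118e+01] F [-0.9 -0.  -1.4] M [-0.05  0.51  0.01] op 0.2482
0.02 t10.70 p_mm [-1.100e-01  5.000e-02  5.729e+01] F [-0.7 -0.2 -1.5] M [-0.02  0.51 -0.04] op 0.2529
```

View pics/c4.png

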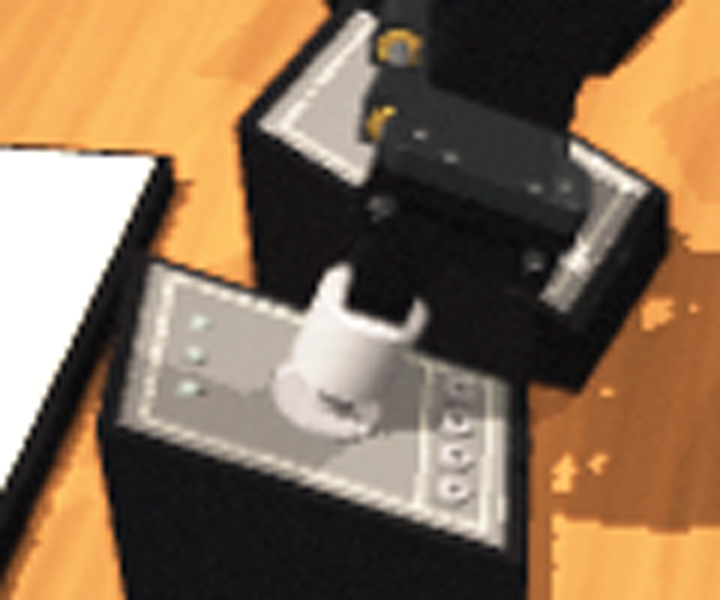

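The coupler is on the post with no side force. Pressing on.

```bash
python3 - <<'E'
from h import *
R,f=jf(); f=f+R[:,0]*.0021
close_gripper(60); F0=st(R,f)[1]
for z in(.017,.015,.013,.011,.009,.0075,.006,.005,.004):
    move_linear(f+R[:,2]*(z+.0375),v=.03); print(z,end=' ');p,F=st(R,f)
    if (F-F0)[2]>30 or np.hypot(*(F-F0)[:2])>15: print('stop');break
E
```

```text
t10.97 p_mm [6.000e-02 1.000e-02 5.758e+01] F [-1.2 -0.6 -1.3] M [-0.06  0.56  0.03] op 0.2498
0.017 t11.22 p_mm [-0.09  0.   54.28] F [-0.8 -0.2 -1.5] M [-0.03  0.54 -0.01] op 0.2487
0.015 t11.47 p_mm [ 5.000e-02 -1.000e-01  5.246e+01] F [-0.3 -1.9 -0.9] M [-0.2   0.47  0.01] op 0.2479
0.013 t11.72 p_mm [ 4.000e-02 -4.000e-02  5.025e+01] F [ 0.4 -2.1 -3.3] M [-0.19  0.26  0.05] op 0.2465
0.011 t11.97 p_mm [ 0.11 -0.05 48.31] F [ 0.8 -0.8 -3.4] M [-0.18  0.15 -0.01] op 0.2496
0.009 t12.22 p_mm [ 7.000e-02 -2.000e-02  4.642e+01] F [ 0.2 -0.9 -1.8] M [-0.11  0.27 -0.  ] op 0.2474
0.0075 t12.47 p_mm [1.100e-01 1.000e-02 4.514e+01] F [-0.2 -1.   4.4] M [-0.09  0.47  0.05] op 0.249
0.006 t12.72 p_mm [ 1.200e-01 -1.000e-02  4.359e+01] F [0.2 0.  5.1] M [-0.05  0.31  0.01] op 0.2488
0.005 t12.97 p_mm [ 0.13 -0.   42.64] F [ 0.8 -0.3  6. ] M [-0.13  0.31  0.09] op 0.2494
0.004 t13.22 p_mm [ 1.100e-01 -3.000e-02  4.166e+01] F [-0.7 -0.3  6.7] M [-0.07  0.45 -0.01] op 0.2455
```

Catch and snap signature seen (force dipped, then spring load at 1 N/mm). Now on to the flange.

```bash
python3 - <<'E'
from h import *
R,f=jf(); f=f+R[:,0]*.0021
for z in np.arange(.0035,-.006,-.0005):
    move_linear(f+R[:,2]*(z+.0375),v=.02); print(round(z*1e3,1),end=' ');p,F=st(R,f)
    if F[2]>22 or np.hypot(*F[:2])>15: print('stop');break
hold(.5);st(R,f)
E
```

```text
3.5 t13.47 p_mm [ 1.80e-01 -2.00e-02  4.15e+01] F [-0.5 -0.7 10.7] M [-0.07  0.66 -0.  ] op 0.251
3.0 t13.72 p_mm [ 0.2   0.   41.47] F [-2.   0.  18.6] M [-0.03  1.03  0.04] op 0.2501
2.5 t13.97 p_mm [ 0.22  0.   41.48] F [-4.4 -0.8 26.6] M [-0.04  1.31  0.06] op 0.2514
stop
t14.47 p_mm [2.100e-01 2.000e-02 4.147e+01] F [-3.8 -1.1 26.3] M [0.01 1.32 0.02] op 0.2503
```

It stops hard at TCP z=41.5 mm, which puts the rim at z≈4.0 on the flange, with about 28 N net push. Visual check before handing in.

```bash
python3 - <<'E'
from h import *
R,f=jf(); im,d=read_camera('side');cv2.imwrite('pics/side5.png',im)
cv2.imwrite('pics/c5.png',cv2.resize(im[130:230,200:320],None,fx=6,fy=6,interpolation=cv2.INTER_CUBIC))
T=cv2.Rodrigues(np.array(current_tcp_rot()))[0]; print('tilt deg',np.degrees(np.arccos(-T[:,2]@R[:,2])),np.abs(current_qd()).max())
g=cv2.cvtColor(im,cv2.COLOR_BGR2GRAY).astype(np.float32)
for z in(.016,.024,.032):
    C=f+R[:,2]*z;c=proj('side',C)[0];t=proj('side',C+R[:,2]*.005)[0]-c;t/=np.linalg.norm(t);n=np.array([-t[1],t[0]])
    s=np.arange(-13,13.1,.5);L=(c+s[:,None]*n).astype(np.float32)
    v=cv2.remap(g,L[:,0].reshape(1,-1),L[:,1].reshape(1,-1),cv2.INTER_CUBIC)[0];print(z,v[4:16].astype(int),v[-16:-2].astype(int))
E
```

```text
tilt deg 0.058271168741863756 0.0013887830476891697
0.016 [177 176 182 198 222 234 240 242 241 242 241 240] [135 126 118 113 109 107 108 109 109 110 111 111 110 109]
0.024 [175 174 177 193 216 230 238 239 240 242 245 250] [174 153 128 113 107 106 107 108 109 109 110 110 110 109]
0.032 [136 139 153 192 231 246 244 242 244 240 217 174] [ 99 139 169 177 171 158 131 114 108 109 107 107 107 102]
```

View pics/c5.png

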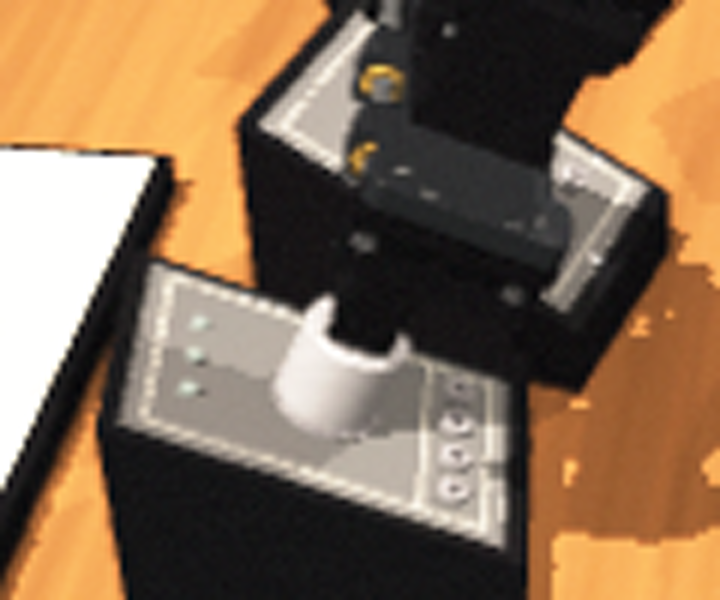

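View pics/side5.png

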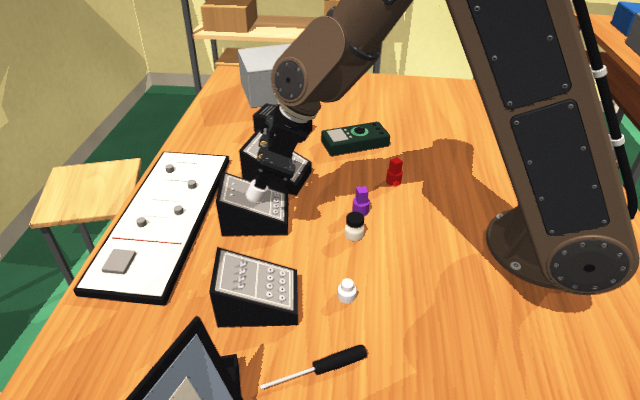

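The view shows the coupler covering the flange, square to the panel, with the rim seated at crop (335,425). The jar, cap, screwdriver, multimeter and look-alikes are where they were. Handing in.

```bash
python3 - <<'E'
from h import *
R,f=jf(); st(R,f); job_done(); print(current_t())
E
```

```text
t14.52 p_mm [ 2.290e+00 -1.000e-02  4.145e+01] F [-4.5 -1.3 27.4] M [-0.08  1.31 -0.05] op 0.2505
the job is handed in; nothing more can be done
the job is handed in; nothing more can be done
```

I picked up the aluminium coupler with the black grip and pressed it onto the jack. It is over the catches and held on the flange, still gripped at 60 N. I handed the job in at about 14.5 s; no verdict is reported.

**Fit:** Before inserting, the camera showed the coupler about 2 mm off the jack's axis, so I shifted it by that much and it went on with under about 2 N of side force.

**Last checks:**
- **Seating:** the coupler came to a hard stop with its rim at about z = 4.0 mm of the jack. That is worked out from the tool position and assumes no slip in the grip. The side picture also shows it seated square.
- **Push:** the wrist reads about 28 N net along the jack's axis, so roughly 19 N on the flange after the pin spring's 9 N.
- **Squareness and rest:** the tool is within 0.06° of my estimate of the jack's axis, and the arm was at rest. The module's turn is good to about 1°.
- **Bystanders:** the side picture shows the jar, dust cap, screwdriver, multimeter and look-alikes where they were.

**Disagreements and gaps:** the 2 mm camera-to-robot offset was the only mismatch. A small side load of about 4 N remains towards the module's front. The contact pin's travel could not be read directly.

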